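# Flip the lint filter cover shut and push the drawer home

## Task

The lint filter drawer has been left pulled out of its white filter box with its hinged cover flipped up and leaning back. With the fingertips on its outer back, push the cover over until it lies fully shut on the drawer, and only then push the drawer by its front until it is fully home in the box. Grasp nothing, do not touch the fine mesh on the inside of the cover, and leave the lint roller, peg dish, tub and brush where they are.

Things in the scene. Friction and masses are not known exactly. Their poses are not given: they have to be found in the camera images.
- filter_box: White plastic filter box, 160 (x) x 150 (y) x 75 (z) mm, clipped to the ridged tray so that it cannot move. Origin: centre of its underside, which is on the tray's ridge tops 6 mm above the work surface. Its open mouth is its -x face, 80 mm from the origin, facing the robot to within about 0.4 rad; its own y axis points to the left seen from the robot, z up.
- drawer (a joint): How far the drawer is pulled out along the box's -x (m): 0 fully home, 0.12 fully out; starts 0.100 to 0.118. It slides stiffly (about 2.5 N) and stays where it is left. The drawer is white, 116 mm wide and 140 mm long inside the box line.
- drawer_front (a point): Centre of the outer face of the drawer's upright front plate, 35 mm above the box's underside. The plate is 130 mm wide, 50 mm high (10 to 60 mm above the box's underside) and 8 mm thick; pushing it along the box's +x closes the drawer. Axes as those of the box. With the drawer home this point is 88 mm from the box's origin along its -x.
- cover (a joint): Angle of the hinged cover on the drawer (rad): 0 lying shut and level, 1.57 upright, 2.2 leaning back to its stop; starts 1.75 to 2.15, leaning outwards to the box's +y. The hinge is stiff (about 0.06 N m): the cover stays at any angle where it is left, and does not fall shut by itself.
- cover_hinge (a point): Middle of the cover's hinge line, which runs along the box's x on the drawer's +y side wall: 53 mm to +y of the drawer's middle line, 54 mm behind (+x of) the front plate's outer face, 56.5 mm above the box's underside. The axes turn with the cover; its x axis stays along the hinge line, its -y runs from the hinge to the free edge.
- cover_edge (a point): Middle of the cover's free edge, 105 mm from the hinge line. The cover is a white plate 88 mm long (along the hinge) and 4 mm thick; its outer face is the one that is uppermost when shut, then 60.5 mm above the box's underside.
- screen: Grey fine mesh, 76 x 88 mm, 3 mm thick, fixed to the inner face of the cover (the underside when shut). Not to be touched. Origin on the hinge line; axes turn with the cover.
- roller: Lint roller with a chrome handle and a paper roll of 50 mm diameter, 195 mm long, lying on the tray; bystander. Origin under it, at the resting height; x along its length.
- dish: White ceramic dish, 110 mm across and 32 mm high, with wooden clothes pegs in it (total 43 mm high), on the tray; bystander. Origin: centre of its underside.
- tub: Closed green tub, 88 mm across, 82 mm high, on the tray; bystander. Origin: centre of its underside.
- brush: Small hand brush 170 mm long, lying on the tray, under 45 mm high; bystander. Origin under its middle; x along its length.
- tray: Grey ridged plastic tray, 440 (x) x 600 (y) mm, fixed on the washer lid; ridge tops 6 mm and rim 18 mm above the lid. Origin: centre of its underside.

How it is judged:
By the outcome, as a careful person would: the job done as asked, in the order asked, and still so for the second after the job is handed in, with the robot touching nothing.
It also fails if it takes over 42 s, if anything falls off the work surface, if the arm or the gripper's body presses on something with over 40 N, if the wrist force passes 120 N, or if a joint passes its speed limit or range.

## Robot

A 6-joint arm with a two-finger parallel gripper is mounted at the origin on the work surface. World frame = base frame: x ahead of the robot, y to its left, z up, the work surface at z = 0. Lengths are in mm, angles in degrees, forces in N, time in s.
With the tool pointing down it reaches from about 250 to 775 mm from the base axis. Payload 4 kg.
Tool frame: the origin (TCP) lies midway between the tips of the shut fingers; the grasp point (between the pads) lies 19 mm behind it; z points along the fingers, y is the line along which they close (so a half turn about z gives the same grasp; the last joint's range is limited). The gripper opens to 85 mm and grips with 20 to 120 N. Pads are 22 mm wide; open, the fingers measure 114 mm over their backs; the gripper's body (76 mm by 85 mm) begins 54 mm behind the grasp point. The pads swing forward as they close: fully open they stand 13 mm farther back than shut.
Start: joints at [-80.105, 4.996, 78.535, -0, 96.463, -5.907], TCP at [149.771, -529.232, 231.341] pointing down, gripper open.
Joint ranges: [-177.83, 177.83], [-43.37, 116.18], [15.69, 146.23], [-61.86, 241.86], [9.47, 152.12], [-147.06, 147.06]. Speed limits (degrees/s): [159.86, 159.86, 180, 180, 180, 180].

## Interface

Orientations are given as a 3x3 rotation matrix whose columns are the frame's x, y, z axes.
In Python, from plant import bot, eyes gives the robot as it stands.
- The arm moves only by the shell command python3 -m creep 'ROWS' [FORCE]. ROWS is JSON, a list of rows, each a list of 5 numbers: the shift along the tool's x, y, z scaled (see below), then the turn about the tool's z scaled (see below), then the opening, from 0 (shut) to 1 (fully open). In form: [[x, y, z, yaw, grip], ...]. A call has exactly 8 rows; each row shifts and turns the commanded pose from where the row before left it, along the tool's axes as they then stand; what a row does not reach is not made up. The controller multiplies each number of a shift by 40 mm and each number of a turn by 4 degrees. A row lasts 1/12 s, in which the tool goes at most 41.7 mm and 7.16 degrees, less where a joint would pass 70% of its speed; a pose out of reach is approached as far as the arm can. A call with a number of a shift or a turn outside -1 to 1 is refused whole. A call with a gripper value outside its range is refused whole. The fingers move at their own pace and stop on an object; FORCE is the grip in N (left out, the last holds). Time passes only in rows, so rows that do not move let the fingers close, or fill a call up. It gives the time, the measured TCP pose, the force, the opening and the grip force at its end, in the units of the state.
- bot.get_obs(): the state, without advancing time (a new reading comes with each control period).
- eyes.read_camera(name): name is "scene" or "top" or "wrist"; returns a dict with "pixels" (400x640x3 uint8, red, green, blue), "z_map" (400x640 float32, mm along the optical axis (not along the pixel's ray), 0 where there is no reading), "mtx" (3x3 intrinsics, pixels), "origin" and "orientation" of the camera in the world; the wrist camera has in their place "tool_from_camera" (4x4, takes a point from camera to tool coordinates, whose origin is the TCP and whose axes are the flange's). Camera axes: x right, y up, looking along -z (the intrinsics and any distortion apply to the point x, -y, -z); pixel columns grow to the right and rows downward; lengths in mm; the calibration is good to about 2 mm. The wrist camera is an equidistant fisheye: a pixel r from the principal point sees the ray r / f radians off the axis. A picture is of the moment at which its call begins: read the wrist's pose just before it.
- bot.close_job(): hands the job in; it is judged then, once.
The state is a dict: "time_s": time; "joint_pos": joint angles; "dq": joint speeds; "tau": joint torques, N m; "tool_pos": TCP position; "tool_rot": TCP orientation; "force": force on the tool from outside, world axes, zero at the start; "ft_torque": the same for the moment, N m; "grip_width": opening from 0.0 (shut) to 1.0 (fully open); "grasp_force": force on a finger pad.
Only numpy, scipy, OpenCV 4.12 (cv2) and the standard library are available. Lean on these libraries where they do the work, as an engineer would, in place of code of your own. Each camera call takes 0.05 s, during which the arm holds its last target. There are 200 camera calls.

## Working session

There is one attempt and no reset: what is moved stays moved. The work goes in short steps, Python scripts to look and compute and a shell command to move; the robot and the scene stay as the last step left them, time stands still between calls to the robot, and variables do not carry over. Pictures are saved under pics/ and viewed, at most 10 in all, crops included, and the job is handed in when it is done.

```bash
ls; mkdir -p pics; python3 - <<'E'
from plant import bot, eyes
import cv2,numpy as np
o=bot.get_obs(); print(o['time_s'],o['tool_pos'],np.round(o['tool_rot'],3),o['grip_width'])
for n in('scene','top'):
    d=eyes.read_camera(n); cv2.imwrite(f'pics/{n}.png',d['pixels'][:,:,::-1]); np.savez(f'{n}.npz',**{k:np.array(v) for k,v in d.items()})
    print(n,d['mtx'],d['origin'],d['orientation'],d.keys(),(d['z_map']>0).mean())
E
```

```text
pics
0.0 [ 149.68136476 -528.73600961  230.11870909] [[ 0.962  0.272 -0.   ]
 [ 0.272 -0.962  0.002]
 [ 0.    -0.002 -1.   ]] 0.9980261001211103
scene [[424.04566006   0.         317.82426433]
 [  0.         424.04566006 197.17706957]
 [  0.           0.           1.        ]] [1145.30236608  318.00124639  873.69714201] [[-0.42526462 -0.70854599  0.5631275 ]
 [ 0.90492922 -0.34381011  0.25079418]
 [ 0.01590971  0.61624442  0.78739425]] dict_keys(['pixels', 'z_map', 'mtx', 'origin', 'orientation']) 0.9959921875
top [[387.88771793   0.         321.168362  ]
 [  0.         387.88771793 201.12358008]
 [  0.           0.           1.        ]] [413.63076594  61.4224638  941.61094849] [[ 0.02313806  0.9839577  -0.17689509]
 [-0.99965146  0.02502094  0.00842052]
 [ 0.01271151  0.1766386   0.98419369]] dict_keys(['pixels', 'z_map', 'mtx', 'origin', 'orientation']) 0.9959375
```

View pics/scene.png

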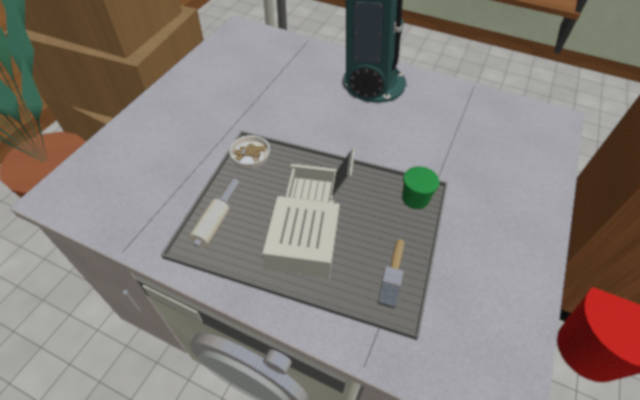

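View pics/top.png

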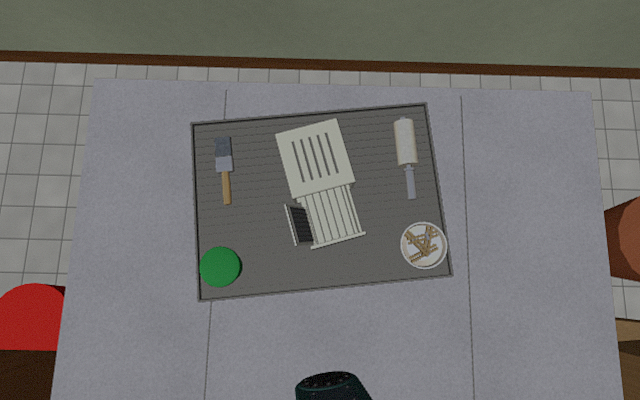

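The scene view shows the box (about 300,235), the drawer toward the robot and the raised cover (345,170). In the top view the box is at (276–355,120–197), the front plate edge runs (312,247)–(365,234), the cover is at (300,225), and the tub at (220,267) is the nearest obstacle.

```bash
cat > h.py <<'E'
import numpy as np,cv2
def cloud(d):
    K=d['mtx'];Z=d['z_map'];v,u=np.mgrid[:400,:640]
    P=np.stack([(u-K[0,2])/K[0,0]*Z,-(v-K[1,2])/K[1,1]*Z,-Z],-1)
    return P@np.array(d['orientation']).T+np.array(d['origin'])
def topcast(d,uv,z):
    K=d['mtx'];uv=np.atleast_2d(uv).astype(float)
    r=np.stack([(uv[:,0]-K[0,2])/K[0,0],-(uv[:,1]-K[1,2])/K[1,1],-np.ones(len(uv))],-1)@np.array(d['orientation']).T
    o=np.array(d['origin']);return o+r*((z-o[2])/r[:,2])[:,None]
E
python3 - <<'E'
from h import *
for n in('top','scene'):
    d=np.load(n+'.npz');P=cloud(d);x,y,z=P[...,0],P[...,1],P[...,2]
    near=(x>300)&(x<750)&(abs(y)<350)
    print(n,'tray z',np.median(z[near]),'hist',np.histogram(z[near],bins=range(-10,190,10))[0])
    m=(near&(abs(z-81)<5)&(x>480)&(y>-100)&(y<150)).astype(np.uint8)
    k,lab,st,_=cv2.connectedComponentsWithStats(m);i=1+st[1:,4].argmax();q=P[lab==i]
    print('box',cv2.minAreaRect(q[:,:2].astype(np.float32)),np.median(q[:,2]),len(q))
    m=near&(z>95)&(x>300)&(x<600)&(abs(y)<150); q=P[m]
    print('cover',len(q),q.min(0),q.max(0), cv2.minAreaRect(q[:,:2].astype(np.float32)) if len(q) else '')
    for c,a in (('tub',(z>75)&(y>110)&(x<500)),('dish',(z>25)&(y<-110)&(x<550))):
        q=P[near&a];print(c,len(q),q.min(0) if len(q) else'',q.max(0) if len(q) else '')
E
```

```text
top tray z 5.278471332593881 hist [ 5999 33206  2792  2795   793   660   578   311   620  4915   236    68
    68    78    79    78   179    57     0]
box ((670.26806640625, 70.94589233398438), (160.51019287109375, 150.01760864257812), 17.072433471679688) 81.83064538843519 4136
cover 1690 [413.63076594  61.4224638   95.29404243] [552.94895161 130.31927926 941.61094849] ((480.1307373046875, 93.90788269042969), (146.1324920654297, 32.73257827758789), 16.873563766479492)
tub 1335 [374.25328053 110.08141253  76.43267288] [499.9661464  313.66512347 162.57915121]
dish 933 [ 425.35314727 -242.13313957   25.12515859] [ 532.32693295 -133.61284661   48.67395065]
scene tray z 5.537301650960671 hist [ 3260 21124  1698  1987   822   714   709   372   815  3949    94    47
    44    47    46    50   107    25     0]
box ((671.9766845703125, 69.43083953857422), (161.57546997070312, 150.3731231689453), 16.611331939697266) 81.37647598803073 3749
cover 395 [463.74116592  77.2401666   95.13206649] [555.8522655  128.34070151 163.9680058 ] ((510.23956298828125, 100.99791717529297), (89.83419036865234, 33.25450134277344), 16.762544631958008)
tub 842 [375.70636999 110.03905885  75.01587001] [498.38044504 313.94467036 161.27267089]
dish 701 [ 423.41136286 -244.17398311   25.0052051 ] [ 537.18458557 -132.29587085   47.89023525]
```

```bash
cat >> h.py <<'E'
A=np.deg2rad(16.85);C=np.array([671.0,70.2]);R=np.array([[np.cos(A),-np.sin(A)],[np.sin(A),np.cos(A)]])
def tobox(P): # box frame: origin at underside
    Q=np.array(P,float).copy();Q[...,:2]=(Q[...,:2]-C)@R;Q[...,2]-=6;return Q
def tool():
    from plant import bot
    o=bot.get_obs();T=np.array(o['tool_rot']);yaw=np.degrees(np.arctan2(T[1,0],T[0,0]))
    return o['time_s'],np.round(tobox(o['tool_pos']),1),round(yaw,2),np.round(o['force'],1),round(o['grip_width'],2)
E
python3 - <<'E'
from h import *
for n in('top','scene'):
    d=np.load(n+'.npz');P=cloud(d);Q=tobox(P);x,y,z=Q[...,0],Q[...,1],Q[...,2]
    v=d['z_map']>0
    m=v&(x>-260)&(x<-85)&(z>63)&(z<170)&(abs(y)<150);q=Q[m]
    print(n,len(q),np.percentile(q,[1,50,99],axis=0).round(1))
    mm=(q[:,2]>75)&(q[:,2]<145);p=np.polyfit(q[mm,2],q[mm,1],1);print('y=',p,'angle',np.pi/2+np.arctan(p[0]),'y at hinge z',np.polyval(p,56.5),'zmax',q[:,2].max(),'y@zmax',q[q[:,2].argmax()])
    m=v&(abs(z-60)<3)&(abs(y)<60)&(x<-150)&(x>-240);q=Q[m];print('front top',len(q),np.percentile(q,[2,50,98],axis=0).round(1))
    m=v&(z>30)&(z<58)&(abs(y)<50)&(x<-180)&(x>-240);q=Q[m];print('front face',len(q),np.percentile(q,[2,50,98],axis=0).round(1))
    m=v&(abs(z-82)<5)&(y>100)&(y<280)&(x<-150);q=Q[m];print('tub',np.percentile(q,[1,99],axis=0).round(1))
print(tool())
E
```

```text
top 803 [[-190.5   53.    63.9]
 [-148.    75.4  122.9]
 [-104.    94.   156.6]]
y= [ 0.38205075 28.61370134] angle 1.9357341025594614 y at hinge z 50.19956872145038 zmax 158.26046158430756 y@zmax [-141.57518783   91.3211921   158.26046158]
front top 212 [[-200.3  -56.1   57.5]
 [-195.6   10.9   60.5]
 [-157.1   55.7   62.6]]
front face 46 [[-201.1  -48.4   33. ]
 [-200.4   -9.8   47.4]
 [-192.2   44.4   58. ]]
tub [[-225.5  224.2   77.6]
 [-151.   279.5   85.9]]
scene 495 [[-186.2   51.7   64. ]
 [-134.5   73.5  120.9]
 [-100.9   92.3  156.3]]
y= [ 0.38465877 27.33329727] angle 1.9380079525929932 y at hinge z 49.06651764394784 zmax 157.96800580202546 y@zmax [-119.41596833   89.91242392  157.9680058 ]
front top 134 [[-199.4  -57.8   57.1]
 [-193.9    5.3   59.4]
 [-157.7   51.4   62.1]]
front face 273 [[-195.5  -47.7   30.6]
 [-191.9   -1.7   45. ]
 [-189.2   45.    57.4]]
tub [[-223.9  223.1   77.7]
 [-151.1  279.    85.4]]
(0.1, array([-672.5, -422.1,  224.2]), np.float64(15.8), array([-0.2,  0.7, -0.5]), 1.0)
```

```bash
python3 -m creep '[[0.55,-0.6,0,-0.26,0],[0.55,-0.6,0,0,0],[0.55,-0.6,0,0,0],[0.55,-0.6,0,0,0],[0.55,-0.6,0,0,0],[0.55,-0.6,0,0,0],[0.55,-0.6,0,0,0],[0.55,-0.6,0,0,0]]'
python3 -m creep '[[0.55,-0.6,0,0,0],[0.55,-0.6,0,0,0],[0.55,-0.6,0,0,0],[0.55,-0.6,0,0,0],[0.55,-0.6,0,0,0],[0.55,-0.6,0,0,0],[0.55,-0.6,0,0,0],[0.55,-0.6,0,0,0]]'
python3 -c "from h import *;print(tool())"
```

```text
time_s: 0.77
tool_pos: [263.3, -293.0, 230.8]
tool_rot: [[0.957, 0.289, -0.0], [0.289, -0.957, 0.001], [-0.0, -0.001, -1.0]]
force: [0.4, 0.2, 0.2]
grip_width: -0.001
grasp_force: 0.0
time_s: 1.43
tool_pos: [376.0, -58.3, 231.0]
tool_rot: [[0.957, 0.29, -0.0], [0.29, -0.957, -0.0], [-0.0, 0.0, -1.0]]
force: [0.4, -0.8, 0.9]
grip_width: 0.004
grasp_force: 0.0
(1.4333, array([-319.5,  -37.5,  225. ]), np.float64(16.84), array([ 0.4, -0.8,  0.9]), 0.0)
```

```bash
python3 -m creep '[[0.55,-0.6,0,0,0],[0.55,-0.6,0,0,0],[0.55,-0.6,0,0,0],[0.55,-0.6,0,0,0],[0.55,-0.6,0,0,0],[0.55,-0.6,0,0,0],[0.55,-0.6,0,0,0],[0.55,-0.6,0,0,0]]' >/dev/null
python3 -m creep '[[0,0,0,0,0],[0,0,0.3,0,0],[0,0,0.3,0,0],[0,0,0.3,0,0],[0,0,0.3,0,0],[0,0,0.3,0,0],[0,0,0.3,0,0],[0,0,0.3,0,0]]' >/dev/null
python3 -c "from h import *;print(tool())
from plant import eyes
d=eyes.read_camera('scene');cv2.imwrite('pics/s2.png',cv2.resize(d['pixels'][100:260,220:480,::-1],None,fx=3,fy=3))"
```

```text
(2.7667, array([-144.6,  152.4,  139.9]), np.float64(16.79), array([ 0.2, -0.1, -0.3]), 0.0)
```

View pics/s2.png

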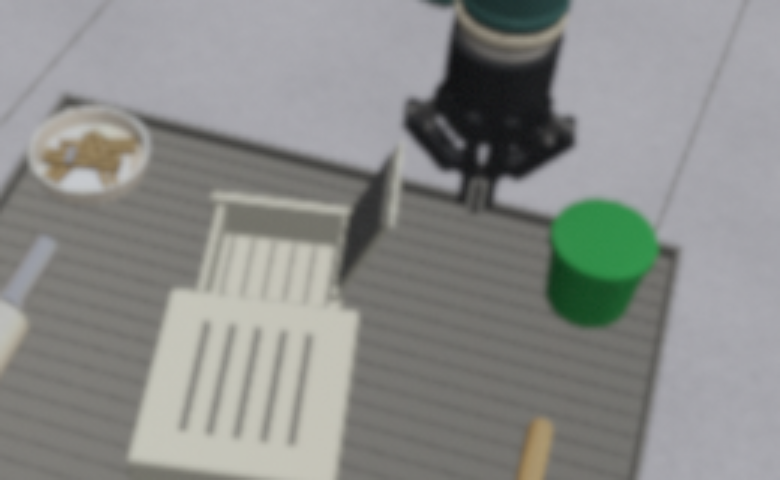

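```bash
python3 -m creep '[[0,0.25,-0.17,0,0],[0,0.25,0,0,0],[0,0.25,0,0,0],[0,0.25,0,0,0],[0,0.25,0,0,0],[0,0.25,0,0,0],[0,0.25,0,0,0],[0,0.25,0,0,0]]'
python3 -c "from h import *;print(tool())
from plant import eyes
d=eyes.read_camera('scene');cv2.imwrite('pics/s3.png',cv2.resize(d['pixels'][100:260,220:480,::-1],None,fx=3,fy=3))"
```

```text
time_s: 3.48
tool_pos: [514.6, 98.4, 160.1]
tool_rot: [[0.957, 0.29, 0.009], [0.29, -0.957, 0.003], [0.01, -0.0, -1.0]]
force: [-3.7, 2.5, 19.5]
grip_width: 0.002
grasp_force: 10.7
(3.4833, array([-141.6,   72.3,  154.1]), np.float64(16.85), array([-3.7,  2.5, 19.5]), 0.0)
```

View pics/s3.png

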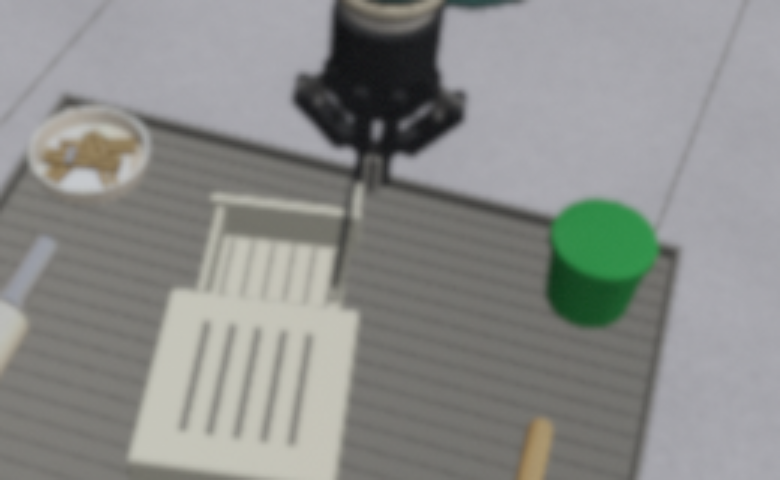

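Cover looks close to upright, with the fingers (372,188) at its edge, but 19 N upward and a 7 mm lift is suspicious, so I'll measure the cover before continuing.

```bash
python3 - <<'E'
from h import *
from plant import eyes
for n in('scene','top'):
    d=eyes.read_camera(n);Q=tobox(cloud(d));x,y,z=Q[...,0],Q[...,1],Q[...,2]
    for lo,hi in((-188,-165),(-125,-104)):
        m=(d['z_map']>0)&(x>lo)&(x<hi)&(z>63)&(z<175)&(abs(y)<120)
        q=Q[m];print(n,lo,len(q))
        for a in range(65,175,10):
            s=q[(q[:,2]>a)&(q[:,2]<a+10)]
            if len(s):print(a,len(s),np.percentile(s[:,1],[5,50,95]).round(1),s[:,2].max().round(1))
E
```

```text
scene -188 2
105 1 [52. 52. 52.] 114.9
115 1 [52.6 52.6 52.6] 124.8
scene -125 70
65 6 [49.5 52.  56.3] 74.9
75 4 [49.5 50.8 51.7] 84.8
85 7 [50.9 51.6 53.9] 93.0
95 3 [53.1 53.4 58.7] 103.1
105 4 [52.8 54.  55.2] 110.8
115 6 [52.4 54.6 59.2] 121.4
125 8 [54.  55.5 60.1] 134.7
135 4 [54.  56.  56.2] 144.9
145 16 [54.9 56.8 59.5] 154.6
155 12 [59.5 61.2 62.8] 163.8
top -188 74
65 4 [50.7 52.  53.9] 73.1
75 3 [51.5 51.7 54.9] 84.2
85 4 [52.2 52.6 55.4] 93.2
95 1 [54.9 54.9 54.9] 100.7
105 3 [53.1 53.3 56.7] 109.2
115 5 [53.9 54.5 57.1] 124.5
125 3 [54.8 55.1 58. ] 127.8
135 5 [55.6 56.8 59.3] 144.9
145 17 [56.4 58.4 60.2] 154.8
155 28 [59.5 62.6 64.8] 163.6
top -125 0
```

```bash
python3 -m creep '[[0,0,-0.08,0,0],[0,0,-0.08,0,0],[0,0.1,0,0,0],[0,0.1,0,0,0],[0,0.1,0,0,0],[0,0.1,0,0,0],[0,0.1,0,0,0],[0,0,0,0,0]]'
cat > m.py <<'E'
from h import *
from plant import eyes
print(tool())
for n in('scene','top'):
    d=eyes.read_camera(n);Q=tobox(cloud(d));x,y,z=Q[...,0],Q[...,1],Q[...,2]
    lo,hi=((-125,-104) if n=='scene' else (-188,-165))
    q=Q[(d['z_map']>0)&(x>lo)&(x<hi)&(z>55)&(z<175)&(y>-70)&(y<100)]
    for a in range(55,170,15):
        s=q[(q[:,2]>a)&(q[:,2]<a+15)]
        if len(s):print(n,a,len(s),np.percentile(s[:,1],[5,50,95]).round(1),s[:,2].max().round(1))
E
python3 m.py
```

```text
time_s: 4.3
tool_pos: [518.3, 78.0, 160.6]
tool_rot: [[0.957, 0.289, 0.001], [0.289, -0.957, -0.001], [0.0, 0.001, -1.0]]
force: [-0.1, -0.3, 4.5]
grip_width: -0.003
grasp_force: 2.3
(4.3, array([-143.9,   51.7,  154.6]), np.float64(16.78), array([-0.1, -0.3,  4.5]), -0.0)
scene 55 10 [48.4 54.9 55.7] 69.2
scene 70 11 [46.7 53.  54. ] 84.4
scene 85 8 [44.6 51.8 52.4] 99.0
scene 100 12 [43.4 49.9 51.3] 112.5
scene 115 11 [40.3 48.1 49.2] 126.9
scene 130 14 [40.1 46.7 48. ] 144.9
scene 145 16 [38.1 41.3 45.4] 159.9
scene 160 12 [40.7 42.9 44.3] 163.2
top 55 10 [-55.5  56.4  57.9] 68.5
top 70 10 [54.4 55.3 56.3] 83.3
top 85 10 [52.7 53.4 54.1] 99.1
top 100 8 [51.1 51.9 52.4] 113.6
top 115 11 [49.4 50.4 51.5] 129.7
top 130 13 [47.6 48.4 49.4] 144.8
top 145 20 [39.8 45.5 47.2] 159.5
top 160 20 [42.1 43.7 45.6] 163.7
```

```bash
python3 -m creep '[[0,0.16,0.04,0,0],[0,0.16,0.05,0,0],[0,0.16,0.05,0,0],[0,0.19,0.08,0,0],[0,0.19,0.08,0,0],[0,0.17,0.12,0,0],[0,0.17,0.12,0,0],[0,0.17,0.12,0,0]]'
python3 m.py
```

```text
time_s: 5.07
tool_pos: [533.4, 26.4, 133.3]
tool_rot: [[0.957, 0.29, -0.001], [0.29, -0.957, 0.0], [-0.001, -0.001, -1.0]]
force: [-0.4, -0.2, 1.1]
grip_width: 0.001
grasp_force: 0.2
(5.0667, array([-144.4,   -2.1,  127.3]), np.float64(16.85), array([-0.4, -0.2,  1.1]), 0.0)
scene 55 33 [45.2 50.3 55.4] 69.2
scene 70 35 [32.2 37.3 43.7] 84.4
scene 85 46 [17.1 24.3 31.1] 99.8
scene 100 46 [ 3.   9.2 16. ] 114.9
scene 115 49 [-11.8  -5.5   1.4] 129.7
scene 130 24 [-18.4 -15.2 -12.7] 138.4
top 55 49 [45.6 51.7 56.7] 70.0
top 70 74 [31.7 39.4 46.6] 85.0
top 85 72 [17.6 24.4 31.4] 99.9
top 100 82 [ 2.2  9.5 16.9] 114.9
top 115 74 [-11.5  -4.6   2.4] 130.0
top 130 33 [-18.8 -15.5 -11.6] 136.2
```

```bash
python3 -m creep '[[0,0.13,0.16,0,0],[0,0.13,0.16,0,0],[0,0.13,0.16,0,0],[0,0.09,0.19,0,0],[0,0.09,0.19,0,0],[0,0.09,0.19,0,0],[0,0.03,0.14,0,0],[0,0.03,0.14,0,0]]'
python3 -m creep '[[0,0,0.1,0,0],[0,0,0.08,0,0],[0,0,0.08,0,0],[0,0,0.06,0,0],[0,0,0.06,0,0],[0,0,0,0,0],[0,0,0,0,0],[0,0,0,0,0]]'
python3 m.py
```

```text
time_s: 5.83
tool_pos: [541.7, -1.2, 79.9]
tool_rot: [[0.957, 0.289, -0.001], [0.289, -0.957, -0.0], [-0.001, -0.0, -1.0]]
force: [-0.5, -0.4, -0.4]
grip_width: 0.003
grasp_force: 0.2
time_s: 6.5
tool_pos: [542.4, -0.8, 66.5]
tool_rot: [[0.957, 0.29, 0.001], [0.29, -0.957, -0.0], [0.001, 0.0, -1.0]]
force: [0.4, -0.1, 4.6]
grip_width: -0.003
grasp_force: 2.0
(6.5, array([-143.7,  -30.7,   60.5]), np.float64(16.85), array([ 0.4, -0.1,  4.6]), -0.0)
scene 55 297 [-46.9   2.6  50.5] 64.5
scene 130 7 [-43.6 -39.5 -23.8] 142.7
scene 145 18 [-46.3 -22.8 -13.3] 159.9
scene 160 24 [-47.8 -39.5 -15.5] 169.1
top 55 340 [-46.6 -10.3  51.4] 66.5
```

```bash
python3 -m creep '[[0,0,0.07,0,0],[0,0,0.05,0,0],[0,0,0,0,0],[0,0,0,0,0],[0,0,-0.3,0,0],[0,0,-0.4,0,0],[0,0,-0.4,0,0],[0,0,-0.3,0,0]]'
python3 -m creep '[[-0.4,-0.1,0,0,0],[-0.4,-0.1,0,0,0],[-0.4,-0.1,0,0,0],[-0.4,-0.1,0,0,0],[-0.4,-0.1,0,0,0],[-0.4,-0.1,0,0,0],[-0.4,-0.1,0,0,0],[0,-0.05,0,0,0]]'
python3 - <<'E'
from h import *
from plant import eyes
print(tool())
for n in('scene','top'):
    d=eyes.read_camera(n);Q=tobox(cloud(d));x,y,z=Q[...,0],Q[...,1],Q[...,2]
    q=Q[(d['z_map']>0)&(x>-182)&(x<-108)&(z>50)&(z<90)&(y>-50)&(y<48)]
    p=np.polyfit(q[:,1],q[:,2],1);print(n,len(q),'slope',p, q[:,2].min(),q[:,2].max())
    if n=='scene':cv2.imwrite('pics/s4.png',cv2.resize(d['pixels'][100:260,220:480,::-1],None,fx=3,fy=3))
E
```

```text
time_s: 7.27
tool_pos: [542.0, -1.0, 117.6]
tool_rot: [[0.957, 0.29, 0.0], [0.29, -0.957, -0.0], [0.0, 0.0, -1.0]]
force: [-0.1, -0.5, 0.5]
grip_width: -0.001
grasp_force: 0.0
time_s: 7.93
tool_pos: [423.5, -4.8, 116.2]
tool_rot: [[0.957, 0.289, -0.003], [0.289, -0.957, -0.0], [-0.002, -0.001, -1.0]]
force: [0.2, -0.7, 0.3]
grip_width: 0.001
grasp_force: 0.0
(7.9333, array([-258.6,   -0. ,  110.2]), np.float64(16.8), array([ 0.2, -0.7,  0.3]), 0.0)
scene 887 slope [-2.53140357e-03  6.07326303e+01] 55.368703252422165 65.47897843483429
top 1171 slope [-1.22032062e-03  6.12483067e+01] 56.33332126916571 65.69691200175589
```

View pics/s4.png

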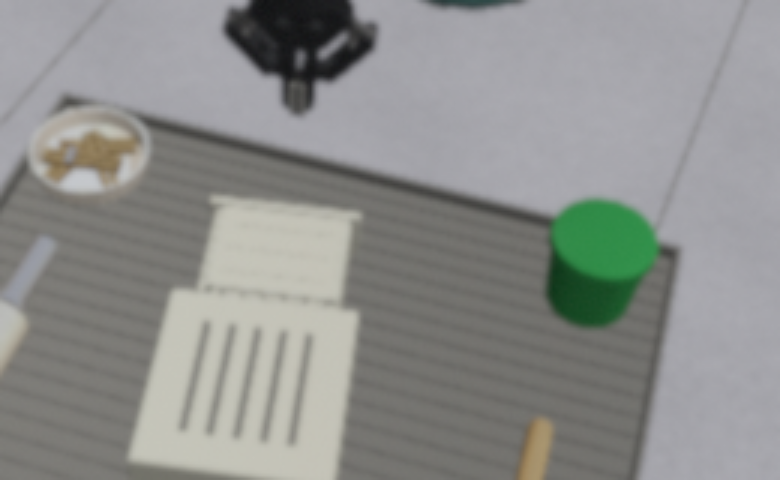

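The cover is shut and level (slope about 0, face at 61 mm). Next is pushing the drawer by its front.

```bash
python3 -m creep '[[0,0,0.25,0,0],[0,0,0.27,0,0],[0,0,0.27,0,0],[0,0,0.27,0,0],[0,0,0.27,0,0],[0,0,0.27,0,0],[0,0,0.27,0,0],[0,0,0,0,0]]' >/dev/null
python3 -m creep '[[0.3,0,0,0,0],[0.3,0,0,0,0],[0.3,0,0,0,0],[0.2,0,0,0,0],[0.2,0,0,0,0],[0.2,0,0,0,0],[0.2,0,0,0,0],[0.2,0,0,0,0]]'
python3 -c "from h import *;print(tool())"
```

```text
time_s: 9.37
tool_pos: [499.0, 17.4, 42.1]
tool_rot: [[0.957, 0.29, -0.001], [0.29, -0.957, -0.0], [-0.001, 0.0, -1.0]]
force: [-3.3, -1.2, 2.5]
grip_width: -0.0
grasp_force: 1.4
(9.3667, array([-179.9,   -0.7,   36.1]), np.float64(16.84), array([-3.3, -1.2,  2.5]), -0.0)
```

Contact made at the expected ~3 N; about 81 mm remain.

```bash
python3 -m creep '[[0.22,0,0,0,0],[0.22,0,0,0,0],[0.22,0,0,0,0],[0.22,0,0,0,0],[0.22,0,0,0,0],[0.22,0,0,0,0],[0.22,0,0,0,0],[0.2,0,0,0,0]]'
python3 -m creep '[[0.1,0,0,0,0],[0.05,0,0,0,0],[0.05,0,0,0,0],[0.05,0,0,0,0],[0.05,0,0,0,0],[0,0,0,0,0],[0,0,0,0,0],[0,0,0,0,0]]'
python3 -c "from h import *;print(tool())"
```

```text
time_s: 10.03
tool_pos: [566.3, 37.9, 42.0]
tool_rot: [[0.957, 0.29, -0.0], [0.29, -0.957, 0.0], [-0.0, -0.0, -1.0]]
force: [-2.3, 0.3, 3.2]
grip_width: 0.0
grasp_force: 1.4
time_s: 10.7
tool_pos: [575.9, 40.8, 41.9]
tool_rot: [[0.957, 0.29, -0.002], [0.29, -0.957, -0.0], [-0.002, -0.0, -1.0]]
force: [-4.6, -0.3, 1.9]
grip_width: -0.001
grasp_force: 2.5
(10.7, array([-99.5,  -0.6,  35.9]), np.float64(16.84), array([-4.6, -0.3,  1.9]), -0.0)
```

```bash
python3 -m creep '[[0.05,0,0,0,0],[0.05,0,0,0,0],[0.03,0,0,0,0],[0.03,0,0,0,0],[0,0,0,0,0],[0,0,0,0,0],[0,0,0,0,0],[0,0,0,0,0]]'
python3 -c "from h import *;print(tool())"
```

```text
time_s: 11.37
tool_pos: [575.8, 40.8, 41.9]
tool_rot: [[0.957, 0.289, -0.017], [0.289, -0.957, -0.004], [-0.017, -0.001, -1.0]]
force: [-22.7, -5.6, 14.5]
grip_width: -0.002
grasp_force: 11.7
(11.3667, array([-99.6,  -0.5,  35.9]), np.float64(16.83), array([-22.7,  -5.6,  14.5]), -0.0)
```

At 23 N with no advance, it is against its stop. I'll back off, lift and check.

```bash
python3 -m creep '[[-0.3,0,0,0,0],[-0.4,0,0,0,0],[-0.4,0,0,0,0],[-0.4,0,0,0,0],[-0.4,0,0,0,0],[-0.4,0,-0.4,0,0],[-0.4,0,-0.4,0,0],[-0.4,0,-0.4,0,0]]'
python3 -m creep '[[-0.2,0,-0.4,0,0],[0,0,-0.4,0,0],[0,0,-0.4,0,0],[0,0,-0.4,0,0],[0,0,0,0,0],[0,0,0,0,0],[0,0,0,0,0],[0,0,0,0,0]]' >/dev/null
python3 - <<'E'
from h import *
from plant import eyes
print(tool())
for n in('scene','top'):
    d=eyes.read_camera(n);Q=tobox(cloud(d));x,y,z=Q[...,0],Q[...,1],Q[...,2]
    q=Q[(d['z_map']>0)&(x>-130)&(x<-60)&(z>25)&(z<70)&(abs(y)<60)]
    print(n,len(q),np.percentile(q,[2,50,98],axis=0).round(1))
    cv2.imwrite(f'pics/f_{n}.png',cv2.resize(d['pixels'][90:310,180:460,::-1],None,fx=2.5,fy=2.5))
E
```

```text
time_s: 12.03
tool_pos: [464.3, 6.6, 90.5]
tool_rot: [[0.957, 0.29, 0.002], [0.29, -0.957, -0.0], [0.002, 0.001, -1.0]]
force: [-0.4, -0.1, 0.3]
grip_width: -0.0
grasp_force: 0.0
(12.7, array([-224.7,   -0.5,  146.6]), np.float64(16.84), array([-0.3, -0.4, -0.5]), -0.0)Traceback (most recent call last):
  File "<stdin>", line 7, in <module>
    return _quantile_unchecked(
        a, q, axis, out, overwrite_input, method, keepdims, weights)
    return _ureduce(a,
                    func=_quantile_ureduce_func,
    ...<5 lines>...
                    overwrite_input=overwrite_input,
                    method=method)
    r = func(a, **kwargs)
    result = _quantile(arr,
                       quantiles=q,
    ...<2 lines>...
                       out=out,
                       weights=wgt)
    slices_having_nans = np.isnan(arr[-1, ...])
                                  ~~~^^^^^^^^^
IndexError: index -1 is out of bounds for axis 0 with size 0
```

```bash
python3 - <<'E'
from h import *
from plant import eyes
d=eyes.read_camera('top');Q=tobox(cloud(d));x,y,z=Q[...,0],Q[...,1],Q[...,2]
q=Q[(d['z_map']>0)&(x>-140)&(x<-70)&(z>40)&(z<68)&(abs(y)<62)]
print(len(q),np.percentile(q,[2,50,98],axis=0).round(1) if len(q) else '')
cv2.imwrite('pics/f_top.png',cv2.resize(d['pixels'][90:310,180:460,::-1],None,fx=2.5,fy=2.5))
E
```

```text
253 [[-89.  -59.2  42.1]
 [-85.7  -2.2  59.5]
 [-79.9  58.4  66.2]]
```

View pics/f_top.png

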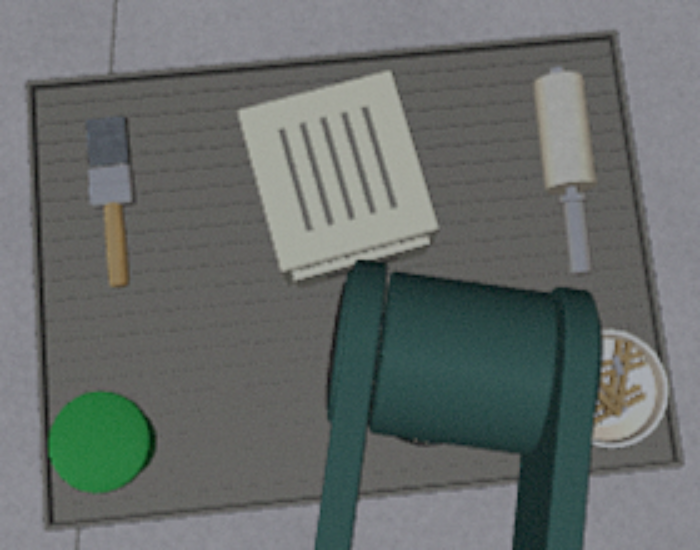

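The top view shows only the plate (290–430,235–280) outside the box, with its face at -88/-89 mm, so the drawer is home. The bystanders have not moved and the arm is clear.

```bash
python3 -c "from plant import bot;print(bot.close_job())"
```

```text
the job is handed in; nothing more can be done
None
```

I pushed the cover fully shut by its outer back, then pushed the drawer fully home by its front. The lint roller, peg dish, tub and brush were left where they were, the arm was clear, and I handed the job in at about 13 s; no verdict was returned.

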